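Lower the taller rack stand by one hole

TASK

The flat drying rack has to sit level across the two telescopic T-shaped stands on the quartz ledge, but one stand is one hole too high. Press the spring button on top of the taller stand so that its tube sinks to the next hole and the button pops back up, level with the other stand. Lower it by one hole only, and do not lower the other stand.

Things in the scene. Friction and masses are not known exactly. Their poses are not given: they have to be found in the camera images.
- tall_top (a point): Centre of the button's top on the taller of two like stands fixed to the ledge: round foot 90 mm wide, 28 mm outer tube, inner tube sliding down into it, grey head 38 mm wide with a level cross arm 160 mm long (along this point's x, 22 mm below this point). Button: grey, 28 mm wide, 12 mm proud of the head, pressed straight down. Starts 280 mm above the table (ledge 20 mm thick). z up.
- tall_tube (a joint): How far the taller stand's tube has sunk, m: 0 at the start, 0.045 locked in the next hole (level with the other stand), 0.090 in the lowest. Once freed by the button it sinks by its own weight, away from the finger, and its side pin catches the next hole. Pressing to 10 to 30 mm below the button's start height, then backing off, gives one hole; beyond 45 mm the button is pressed anew.
- tall_button (a joint): How far the taller stand's button is pushed into its head, m: 0 up (pin fully out in a hole), about 0.006 when the pin leaves the hole or rides on the tube wall between holes, 0.008 fully in. Spring: 2.4 N at first, 5.6 N fully in; the tube comes free at about 5 N and cannot sink while the pin is in a hole.
- low_top (a point): Centre of the button's top on the lower stand, same make and sizes, already in the middle hole: 235 mm above the table, 45 mm lower than the taller one at the start. To be left as it is. x along its cross arm, z up.

How it is judged:
By the outcome, as a careful person would: the job done as asked, in the order asked, and still so for the second after the job is handed in, with the robot touching nothing.
It also fails if it takes over 32 s, if anything falls off the work surface, if the arm or the gripper's body presses on something with over 40 N, if the wrist force passes 120 N, or if a joint passes its speed limit or range.

ROBOT

A 6-joint arm with a two-finger parallel gripper is mounted at the origin on the work surface. World frame = base frame: x ahead of the robot, y to its left, z up, the work surface at z = 0. Lengths are in mm, angles in rad, forces in N, time in s.
With the tool pointing down it reaches from about 350 to 775 mm from the base axis. Payload 7.3 kg.
Tool frame: the origin (TCP) lies between the finger pads; the fingertips stand 14 mm ahead of it and the grasp point (between the pads) lies 5 mm behind it; y points along the fingers, z is the direction in which the jaws open and shut, and the axes are right-handed (so a half turn about y gives the same grasp; the last joint's range is limited). The gripper opens to 92 mm and grips with 3 to 60 N. Pads are 19 mm wide; open, the fingers measure 130 mm over their backs; the gripper's body (75 mm by 190 mm) begins 47 mm behind the grasp point.
Start: joints at [-1.429, 0.342, 1.524, -0, 1.275, -0.146], TCP at [149.04, -503.419, 240.741] pointing down, gripper open.
Joint ranges: [-2.53, 2.53], [-0.77, 2.02], [0.04, 2.7], [-1, 4.14], [0.28, 2.66], [-3.11, 3.11]. Speed limits (rad/s): [2.57, 2.57, 3.14, 3.14, 3.14, 3.14].

INTERFACE

Orientations are given as [roll, pitch, yaw] about the fixed x, y, z axes, in that order (R = Rz(yaw) Ry(pitch) Rx(roll)).
In Python, from plant import bot, vision, order gives the robot as it stands.
- The arm moves only by the tool apply_moves, never from a script. Its argument "rows" is a list of rows, each a list of 3 entries, a list of its own where there are three numbers: the shift along the tool's x, y, z in cm, then the turn about the tool's y in rad, then the finger opening in cm, from 0 to 9.18. A call has 1 to 5 rows; each row is the pose to reach, as a shift and turn from the pose measured when the call began, along the tool's axes at that moment; what a row does not reach only later rows make up. A row lasts 1/8 s, in which the tool goes at most 62.5 mm and 10.7 degrees, less where a joint would pass 70% of its speed; a pose out of reach is approached as far as the arm can. A call with a gripper value outside its range is refused whole. The fingers move at their own pace and stop on an object; the grip force is fixed at half the most. Time passes only in rows, so rows that repeat a pose let the fingers close. It gives the time, the measured TCP pose, the force and the opening at its end, in the units of the state.
- bot.get_obs(): the state, without advancing time (a new reading comes with each control period).
- vision.capture(name): name is "side" or "top" or "wrist"; returns the picture (480x640x3 uint8, red, green, blue); there is no depth.
- vision.camera_info(name): a dict with "mtx" (3x3 intrinsics, pixels), "rvec" (rotation vector, rad) and "tvec" (3), from world to camera coordinates, as OpenCV has them. Camera axes: x right, y down, z forward; pixel columns grow to the right and rows downward; lengths in mm; the calibration is good to about 2 mm. The wrist camera is an equidistant fisheye: a pixel r from the principal point sees the ray r / f radians off the axis. A picture is of the moment at which its call begins: read the wrist's pose just before it. camera_info takes no time and is no camera call; for the wrist camera it gives the pose at the moment of the call.
- order.close_job(): hands the job in, once; it reports no verdict.
The state is a dict: "time": time; "joint_positions": joint angles; "dq": joint speeds; "tau": joint torques, N m; "tool_pos": TCP position; "tcp_rot": TCP orientation; "contact_force": force on the tool from outside, world axes, zero at the start; "moment": the same for the moment, N m; "grip_width": finger opening in mm.
Only numpy, scipy, OpenCV 4.12 (cv2) and the standard library are available. Lean on these libraries where they do the work, as an engineer would, in place of code of your own. Each camera call takes 0.05 s, during which the arm holds its last target.

## Working session

There is one attempt and no reset: what is moved stays moved. The work goes in short steps, Python scripts to look and compute and a tool call to move; the robot and the scene stay as the last step left them, time stands still between calls to the robot, and variables do not carry over. Pictures are saved under pics/ and viewed, and the job is handed in when it is done.

Besides the shell and the picture viewer there is one more tool, called after "Request:" by a JSON object that holds its "fn" and its "kwargs". apply_moves: Moves the arm, as the interface text tells. Its arguments: {"type":"object","properties":{"rows":{"type":"array","items":{"type":"array"}}},"required":["rows"]}

```bash
mkdir -p pics; cat > h.py <<'E'
import numpy as np, cv2
from plant import bot, vision, order
def snap(n,f):
    im=vision.capture(n); cv2.imwrite('pics/'+f,im[:,:,::-1].copy()); return im
E
python3 - <<'E'
from h import *
o=bot.get_obs()
for k in ('time','tool_pos','tcp_rot','contact_force','grip_width'): print(k,o[k])
for n in ('side','top','wrist'):
    snap(n,n+'0.png'); print(n,vision.camera_info(n))
E
```

```text
time 0.0
tool_pos [ 148.98996143 -503.01825616  240.0512765 ]
tcp_rot [-1.57229082e+00  2.56639917e-04 -2.85384366e+00]
contact_force [ 0.29238539 -0.16476708  1.53364193]
grip_width 91.80429325724022
side {'mtx': array([[446.14461663,   0.        , 326.86786479],
       [  0.        , 446.14461663, 241.02289678],
       [  0.        ,   0.        ,   1.        ]]), 'rvec': array([ 0.24128712, -2.78568854,  1.27316374]), 'tvec': array([564.2395194 , 267.60013321, 885.73837341])}
top {'mtx': array([[587.06616019,   0.        , 333.415247  ],
       [  0.        , 587.06616019, 242.29088452],
       [  0.        ,   0.        ,   1.        ]]), 'rvec': array([ 2.15870081, -2.19565916,  0.06251621]), 'tvec': array([  17.85165276,  562.87514214, 1281.99108447])}
wrist {'mtx': array([[371.64829954,   0.        , 311.26641597],
       [  0.        , 371.64829954, 248.36871812],
       [  0.        ,   0.        ,   1.        ]]), 'rvec': array([-2.33419164,  1.74425079,  0.24117009]), 'tvec': array([-524.61376783,  -34.37687156,  389.89608079])}
```

View pics/side0.png

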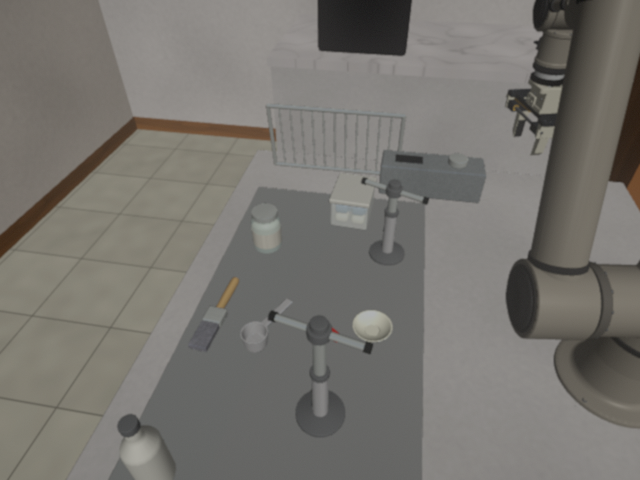

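View pics/top0.png

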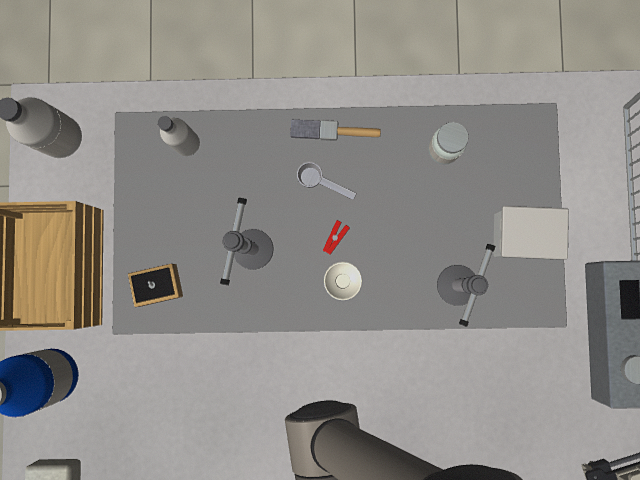

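View pics/wrist0.png

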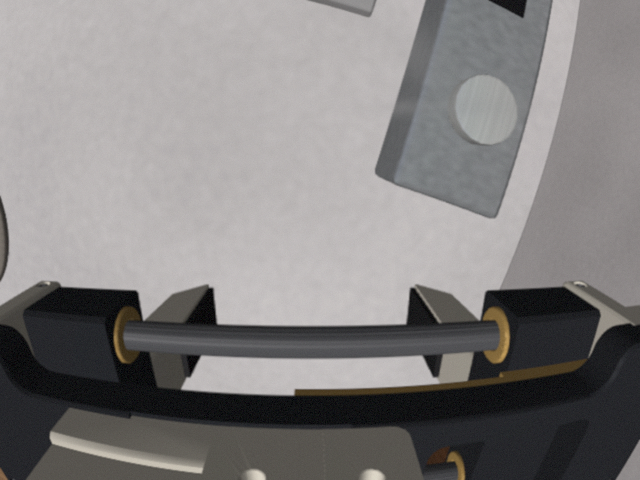

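Both stands are visible: A at top (235,240) / side (319,325), and B at top (475,285) / side (394,187). I'll zoom in for exact pixels.

```bash
python3 - <<'E'
import cv2,numpy as np
t=cv2.imread('pics/top0.png'); s=cv2.imread('pics/side0.png')
def c(im,x,y,w=40,k=5): return cv2.resize(im[y-w:y+w,x-w:x+w],None,fx=k,fy=k,interpolation=cv2.INTER_CUBIC)
o=np.vstack([np.hstack([c(t,240,243,30,6),c(t,475,285,30,6)])])
cv2.imwrite('pics/z1.png',o)
cv2.imwrite('pics/z2.png',np.hstack([c(s,319,330,30,6),c(s,394,190,30,6)]))
E
```

```text
(no output)
```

View pics/z1.png

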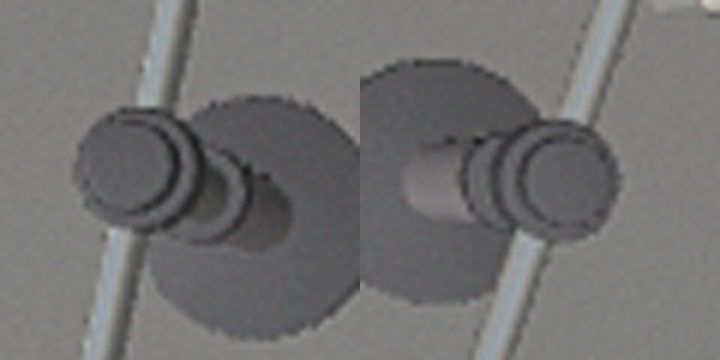

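View pics/z2.png

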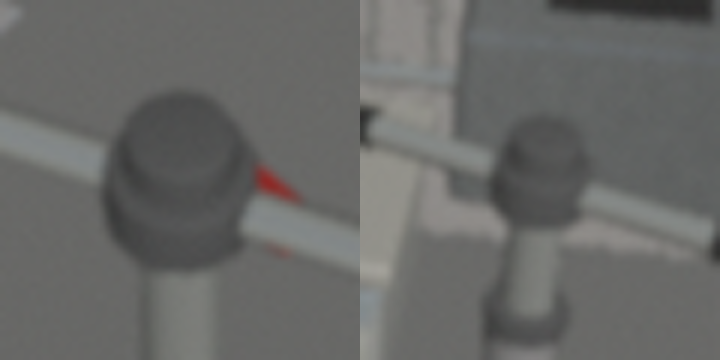

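```bash
cat >> h.py <<'E'
def P(n):
    c=vision.camera_info(n); return c['mtx'],c['rvec'],c['tvec']
def ray(n,px):
    K,r,t=P(n); R=cv2.Rodrigues(r)[0]; d=R.T@np.linalg.solve(K,[px[0],px[1],1]); return -R.T@t,d
def onz(n,px,z):
    c,d=ray(n,px); return c+d*(z-c[2])/d[2]
def tri(a,b):
    pr=[]
    for n in('top','side'):
        K,r,t=P(n); pr.append(K@np.c_[cv2.Rodrigues(r)[0],t])
    X=cv2.triangulatePoints(pr[0],pr[1],np.array(a,float).reshape(2,1),np.array(b,float).reshape(2,1)); return (X[:3]/X[3]).ravel()
E
python3 - <<'E'
from h import *
for nm,a,b in(('A',(231.3,241),(319,322.2)),('B',(479.7,285),(394.8,182))):
    print(nm,tri(a,b))
    for z in(235,280):
        p=onz('top',a,z); print(z,p, onz('side',b,z))
        for n in('top','side'): print(n,cv2.projectPoints(p,*[P(n)[i] for i in(1,2,0)],None)[0].ravel())
# arm ends
for a in((242,200),(225,283),(491,246),(463,324)): print(onz('top',a,213 if a[0]<300 else 213),onz('top',a,258))
o=bot.get_obs();print(o['joint_positions'])
from scipy.spatial.transform import Rotation as Ro
print(Ro.from_euler('xyz',o['tcp_rot']).as_matrix().round(3))
E
```

```text
A [550.77629714 186.88753912 277.44805622]
235 [553.235623   194.84216082 235.        ] [558.92518057 153.42175499 235.        ]
top [231.3 241. ]
side [317.62166675 344.65977142]
280 [549.72649007 186.32230626 280.        ] [551.85436992 188.91584988 280.        ]
top [231.3 241. ]
side [320.8083074  320.98063188]
B [ 464.86972231 -262.46419178  233.07307203]
235 [ 464.20967349 -262.00024863  235.        ] [ 466.03402139 -259.52863019  235.        ]
top [479.7 285. ]
side [395.69325095 181.46934177]
280 [ 464.39481433 -251.56269872  280.        ] [ 466.62184232 -189.98786295  280.        ]
top [479.7 285. ]
side [397.51476958 166.29789415]
[632.89744889 178.27684883 213.        ] [626.21812634 170.60013749 258.        ]
[475.72874116 211.22264965 213.        ] [475.44170312 202.2059837  258.        ]
[ 536.90846039 -290.78922019  213.        ] [ 534.13315241 -279.38831863  258.        ]
[ 392.13190408 -233.5946626   213.        ] [ 395.24487343 -224.51994855  258.        ]
[-1.42903759e+00  3.42558702e-01  1.52483268e+00 -2.82467829e-05
  1.27540007e+00 -1.46021481e-01]
[[-0.959 -0.     0.284]
 [-0.284  0.001 -0.959]
 [-0.    -1.    -0.001]]
```

Stand A triangulates to z≈277 mm, so it is the taller one, with its button at about (550.5, 187, 280). B is at z≈233 mm, so it is the low one. Next I close the fingers, rise and cross over.

Request:
{"fn": "apply_moves", "kwargs": {"rows": [[[0, -6, 0], 0, 0], [[0, -11.5, 0], 0, 0], [[-4.4, -11.5, -4.1], 0, 0], [[-8.8, -11.5, -8.2], 0, 0], [[-13.2, -11.5, -12.3], 0, 0]]}}

```text
time: 0.78
tool_pos: [241.2, -346.1, 355.2]
tcp_rot: [-1.572, 0.0, -2.855]
contact_force: [-0.2, 0.5, -0.1]
grip_width: 46.7
```

Request:
{"fn": "apply_moves", "kwargs": {"rows": [[[-4.3, 0, -4.1], 0, 0], [[-8.6, 0, -8.2], 0, 0], [[-12.9, 0, -12.3], 0, 0], [[-17.2, 0, -16.4], 0, 0], [[-21.5, 0, -20.5], 0, 0]]}}

```text
time: 1.4
tool_pos: [389.9, -86.8, 355.6]
tcp_rot: [-1.572, 0.001, -2.855]
contact_force: [0.6, -0.6, 0.5]
grip_width: 0.9
```

Request:
{"fn": "apply_moves", "kwargs": {"rows": [[[-4.3, 0, -4.1], 0, 0], [[-8.6, 0, -8.2], 0, 0], [[-12.9, 0, -12.3], 0, 0], [[-17, 0, -16], 0, 0], [[-17, 0, -16], 0, 0]]}}

```text
time: 2.02
tool_pos: [508.5, 117.7, 354.5]
tcp_rot: [-1.573, -0.001, -2.85]
contact_force: [0.5, -0.4, -0.7]
grip_width: 0.4
```

Request:
{"fn": "apply_moves", "kwargs": {"rows": [[[-3, 0, -2.7], 0, 0], [[-6, 0, -5.4], 0, 0], [[-6, 0, -5.4], 0, 0], [[-6, 3, -5.4], 0, 0], [[-6, 3, -5.4], 0, 0]]}}

```text
time: 2.65
tool_pos: [549.0, 185.2, 322.7]
tcp_rot: [-1.573, -0.006, -2.851]
contact_force: [-0.2, -0.3, -0.2]
grip_width: 0.1
```

```bash
python3 - <<'E'
from h import *
o=bot.get_obs(); print(o['time'],o['tool_pos'],o['contact_force'])
from scipy.spatial.transform import Rotation as Ro
R=Ro.from_euler('xyz',o['tcp_rot']).as_matrix(); tip=o['tool_pos']+14*R[:,1]; print('tip',tip)
c=vision.camera_info('wrist'); im={n:snap(n,n+'1.png') for n in('wrist','top','side')}
def fe(p):
    q=cv2.Rodrigues(c['rvec'])[0]@np.array(p)+c['tvec']; th=np.arctan2(np.hypot(q[0],q[1]),q[2]); u=q[:2]/np.hypot(q[0],q[1])*th
    return c['mtx'][:2,:2]@u+c['mtx'][:2,2]
print('tip px',fe(tip),'btn px',fe([550.5,187,280]))
for n in('top','side'):
    print(n,[cv2.projectPoints(np.array(p,float),*[P(n)[i] for i in(1,2,0)],None)[0].ravel() for p in(tip,[550.5,187,280])])
t=im['side'][260:380,250:390,::-1]; cv2.imwrite('pics/z3.png',cv2.resize(t,None,fx=4,fy=4))
E
```

```text
2.65 [548.97498769 185.21243448 322.70813025] [-0.21074683 -0.31098342 -0.2362294 ]
tip [548.88116627 185.21513009 308.70844489]
tip px [310.82724661 305.26406569] btn px [308.67305669 279.26787313]
top [array([228.8043744 , 240.24150257]), array([230.91881512, 240.57354448])]
side [array([321.41806943, 307.15538872]), array([320.18606966, 321.27771813])]
```

View pics/wrist1.png

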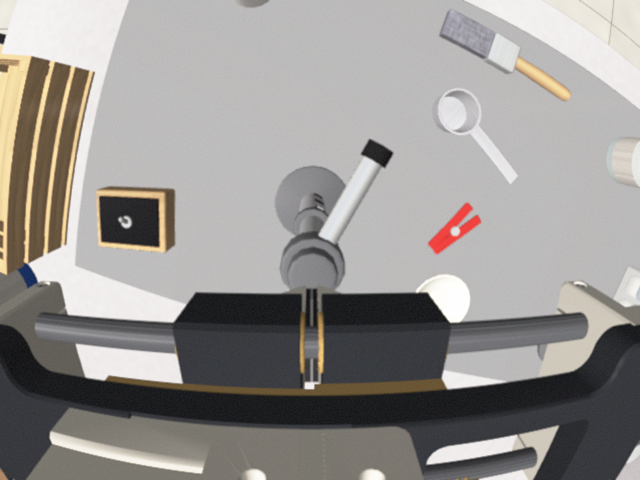

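View pics/z3.png

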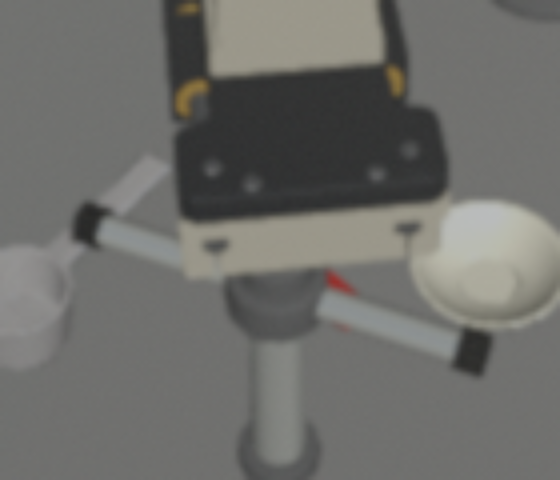

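In the wrist picture the button is centred near (311,273), within about 3 mm of the prediction. I'll shift slightly and come down to just above it.

Request:
{"fn": "apply_moves", "kwargs": {"rows": [[[-0.4, 1, -0.1], 0, 0], [[-0.4, 2.2, -0.1], 0, 0], [[-0.4, 2.2, -0.1], 0, 0]]}}

```text
time: 3.18
tool_pos: [553.5, 187.9, 302.4]
tcp_rot: [-1.573, -0.002, -2.851]
contact_force: [-0.5, 0.2, 0.3]
grip_width: 0.6
```

Request:
{"fn": "apply_moves", "kwargs": {"rows": [[[0, 0.6, 0], 0, 0], [[0, 1.1, 0], 0, 0], [[0, 1.5, 0], 0, 0], [[0, 1.9, 0], 0, 0], [[0, 2.3, 0], 0, 0]]}}

```text
time: 3.8
tool_pos: [553.4, 188.0, 278.9]
tcp_rot: [-1.573, -0.003, -2.851]
contact_force: [-0.5, 0.4, 1.1]
grip_width: 0.0
```

```bash
python3 - <<'E'
from h import *
s=snap('side','side2.png'); w=snap('wrist','wrist2.png')
cv2.imwrite('pics/z4.png',cv2.resize(s[260:440,230:410,::-1],None,fx=3,fy=3)); print(bot.get_obs()['contact_force'])
E
```

```text
[-0.41720199 -0.49856227  0.44421738]
```

View pics/z4.png

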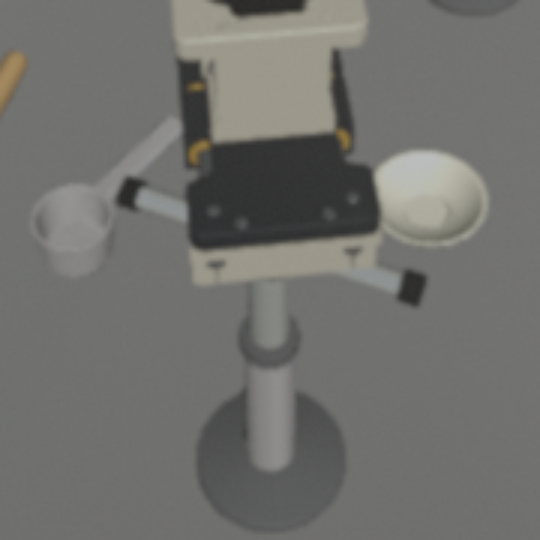

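The arm's right end is at side (367.7,355), up from about (367,348) at the start, so the tube has begun to sink and the finger carries no load. I'll hold a few rows and compare.

Request:
{"fn": "apply_moves", "kwargs": {"rows": [[[0, 0, 0], 0, 0], [[0, 0, 0], 0, 0], [[0, 0, 0], 0, 0]]}}

```text
time: 4.28
tool_pos: [553.3, 187.9, 278.6]
tcp_rot: [-1.573, -0.004, -2.851]
contact_force: [-0.3, -0.5, -0.3]
grip_width: 0.3
```

```bash
python3 - <<'E'
from h import *
s=snap('side','side3.png'); w=snap('wrist','wrist3.png')
cv2.imwrite('pics/z5.png',cv2.resize(s[260:440,230:410,::-1],None,fx=3,fy=3)); print(bot.get_obs()['contact_force'])
E
```

```text
[ 1.39544954 -0.17477546  0.10130169]
```

View pics/z5.png

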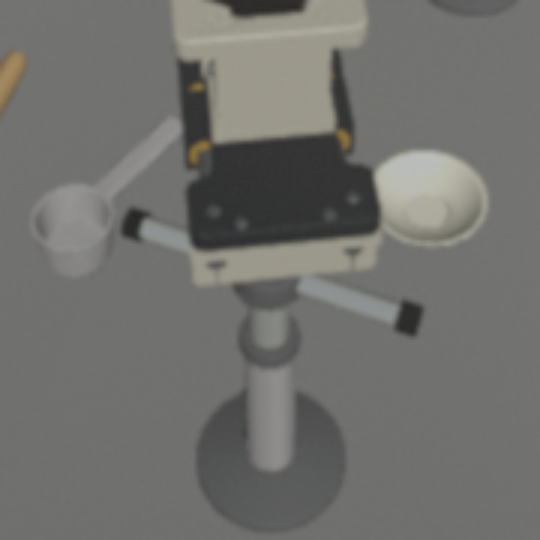

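It is still sinking freely with the finger clear, so I back off and let it settle.

Request:
{"fn": "apply_moves", "kwargs": {"rows": [[[0, -3, 0], 0, 0], [[0, -7, 0], 0, 0], [[0, -11, 0], 0, 0], [[5, -12, 0], 0, 0], [[10, -12, 0], 0, 0]]}}

```text
time: 5.0
tool_pos: [457.4, 158.9, 399.7]
tcp_rot: [-1.573, -0.002, -2.851]
contact_force: [-0.1, -0.6, 0.5]
grip_width: 0.6
```

Request:
{"fn": "apply_moves", "kwargs": {"rows": [[[5, 0, 5], 0, 0], [[9, 0, 9], 0, 0], [[13, 0, 13], 0, 0], [[13, 0, 13], 0, 0], [[13, 0, 13], 0, 0]]}}

```text
time: 5.62
tool_pos: [370.2, -2.8, 399.9]
tcp_rot: [-1.573, -0.001, -2.852]
contact_force: [-0.5, 0.6, -0.7]
grip_width: 0.3
```

```bash
python3 - <<'E'
from h import *
s=snap('side','side4.png'); t=snap('top','top4.png')
k=lambda im,x,y,w:cv2.resize(im[y-w:y+w,x-w:x+w,::-1],(300,300),interpolation=cv2.INTER_CUBIC)
cv2.imwrite('pics/z6.png',np.vstack([np.hstack([k(s,320,345,30),k(t,240,243,30)]),np.hstack([k(s,394,190,30),k(t,475,285,30)])]))
E
```

```text
(no output)
```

View pics/side4.png

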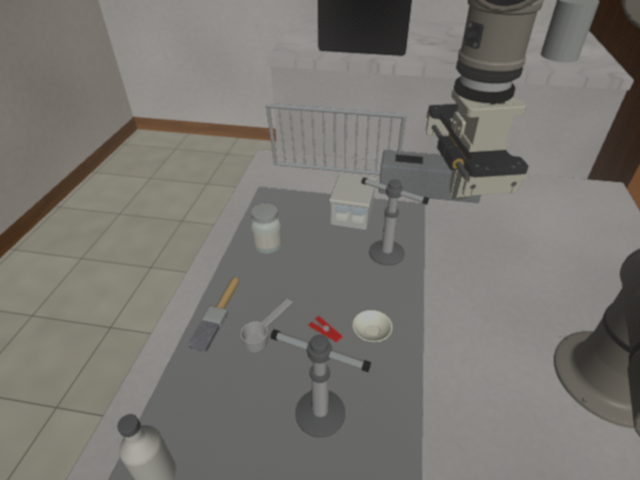

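View pics/z6.png

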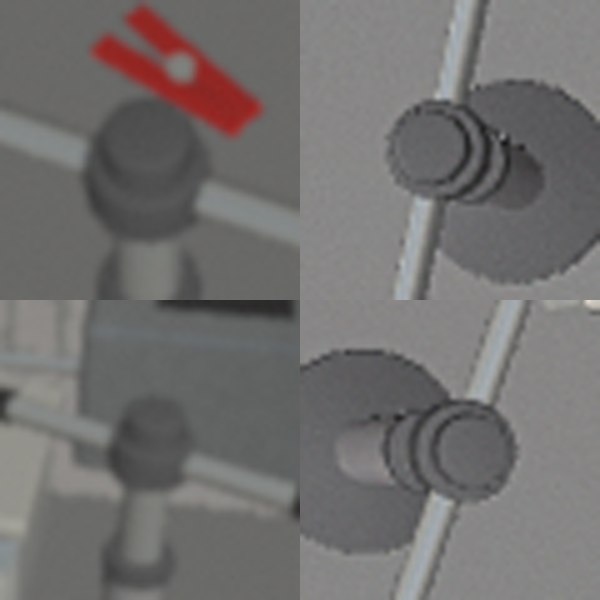

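Request:
{"fn": "apply_moves", "kwargs": {"rows": [[[0, 0, 0], 0, 0], [[0, 0, 0], 0, 0], [[0, 0, 0], 0, 0], [[0, 0, 0], 0, 0], [[0, 0, 0], 0, 0]]}}

```text
time: 6.35
tool_pos: [370.4, -2.1, 399.6]
tcp_rot: [-1.573, -0.002, -2.85]
contact_force: [0.4, 0.8, 0.2]
grip_width: 0.5
```

```bash
python3 - <<'E'
from h import *
s=snap('side','side5.png'); t=snap('top','top5.png')
s0=cv2.imread('pics/side0.png')[:,:,::-1]; t0=cv2.imread('pics/top0.png')[:,:,::-1]
s4=cv2.imread('pics/side4.png')[:,:,::-1]; t4=cv2.imread('pics/top4.png')[:,:,::-1]
def m(a,b,x,y,w,S):
    r=cv2.matchTemplate(b[y-w-S:y+w+S,x-w-S:x+w+S].copy(),a[y-w:y+w,x-w:x+w].copy(),cv2.TM_CCOEFF_NORMED)
    _,v,_,(i,j)=cv2.minMaxLoc(r)
    def q(a,b,c): return .5*(a-c)/(a-2*b+c) if a-2*b+c else 0
    f=lambda A,k:q(A[k-1],A[k],A[k+1]) if 0<k<len(A)-1 else 0
    return round(i-S+f(r[j],i),2),round(j-S+f(r[:,i],j),2),round(v,3)
print('A 4->5',m(s4,s,320,342,15,6),m(t4,t,236,242,12,6))
print('B 0->5',m(s0,s,394,187,14,6),m(t0,t,478,285,12,6))
print('A 0->5',m(s0,s,319,325,13,30),m(t0,t,232,241,11,12))
a=m(t0,t,232,241,11,12);b=m(s0,s,319,325,13,30)
print(tri((231.3+a[0],241+a[1]),(319+b[0],322.2+b[1])))
p=np.array([550.8,186.9,277.4])
for d in(0,30,37,45,90): print(d,[cv2.projectPoints(p-[0,0,d],*[P(n)[i] for i in(1,2,0)],None)[0].ravel().round(1) for n in('top','side')])
E
```

```text
A 4->5 (np.float32(-0.01), np.float32(0.02), 0.999) (np.float32(-0.03), np.float32(0.0), 0.996)
B 0->5 (np.float32(0.04), np.float32(-0.01), 0.998) (np.float32(0.02), np.float32(0.0), 0.995)
A 0->5 (np.float32(-27.88), np.float32(28.16), 0.517) (np.float32(4.18), np.float32(1.89), 0.865)
[567.33986055 194.20470416 213.56807182]
0 [array([231.3, 240.5]), array([320. , 322.4])]
30 [array([234.3, 241.7]), array([320.2, 335.4])]
37 [array([235., 242.]), array([320.2, 338.3])]
45 [array([235.8, 242.3]), array([320.2, 341.6])]
90 [array([240., 244.]), array([320.5, 359.2])]
```

Stand A has settled: its button at side (319.6,341.6) and top (236,242.4) matches the 45 mm prediction of (320.2,341.6) and (235.8,242.3). B hasn't moved and the arm is clear, so I'm handing in.

```bash
python3 -c "
from plant import order
print(order.close_job())"
```

```text
the job is handed in; nothing more can be done
None
```

I pressed the taller stand's button once, with closed fingertips, to about 15 mm below its start height. The tube sank away on its own, and I backed off and handed the job in at about 6.5 s.

- **Taller stand:** it dropped one hole. Its button now sits where a 45 mm drop should put it, within about 1 px in both the side and top pictures. It did not move between pictures taken about 0.7 s apart.
- **Button:** it looks popped up, much like the one on the other stand. I judged this by eye only; the pictures are too coarse to measure the last millimetre or two.
- **Other stand:** it did not move (shift under 0.05 px in both views).
- **Arm:** it ended clear of everything. The highest wrist force reading was about 1.5 N, though I took no reading at the moment of pressing.
- **Failed check:** an automatic image match of the taller stand's button, before against after, failed in the side view (score 0.52). The height it gave was meaningless, so I relied on the pixel positions I read from the enlarged pictures.

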